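# Re-rack the food colours for the decorator in the same order

## Task

The decorator needs the four food-colour bottles at hand: move them from their drip cups in the steel tray into the wells of the beech rack, in the same order counted from the handle ends, so that the bottle next to the tray's handle ends up next to the rack's handle, and so on along the row. Keep each bottle upright on the way and leave it standing fully down in its well.

Things in the scene. Friction and masses are not known exactly. Their poses are not given: they have to be found in the camera images.
- amber_bottle: round food-colour dropper bottle, amber-yellow body 30 mm across, sides straight up to 37 mm above its underside, then a rounded shoulder and a black cap 19 mm across with a pointed tip, 70 mm tall in all; 35 to 60 g. Origin: centre of its underside; z runs up the bottle. At the start it stands upright in the cup of its own colour.
- red_bottle: round food-colour dropper bottle, crimson red body 30 mm across, sides straight up to 37 mm above its underside, then a rounded shoulder and a white cap 19 mm across with a pointed tip, 70 mm tall in all; 35 to 60 g. Origin: centre of its underside; z runs up the bottle. At the start it stands upright in the cup of its own colour.
- green_bottle: round food-colour dropper bottle, dark green body 30 mm across, sides straight up to 43 mm above its underside, then a rounded shoulder and a white cap 19 mm across with a pointed tip, 76 mm tall in all; 35 to 60 g. Origin: centre of its underside; z runs up the bottle. At the start it stands upright in the cup of its own colour.
- blue_bottle: round food-colour dropper bottle, dark blue body 30 mm across, sides straight up to 43 mm above its underside, then a rounded shoulder and a white cap 19 mm across with a pointed tip, 76 mm tall in all; 35 to 60 g. Origin: centre of its underside; z runs up the bottle. At the start it stands upright in the cup of its own colour.
- amber_cup: Amber-yellow plastic drip cup, fixed in the steel tray, 42 mm across, 16 mm high, open at the top, 37 mm across inside at the mouth and 34 mm at the bottom, its inner floor 3 mm above its origin. Origin: centre of its underside (4 mm above the work surface). It stays where it is and so shows where the amber bottle stood in the row.
- red_cup: Crimson red plastic drip cup, fixed in the steel tray, 42 mm across, 16 mm high, open at the top, 37 mm across inside at the mouth and 34 mm at the bottom, its inner floor 3 mm above its origin. Origin: centre of its underside (4 mm above the work surface). It stays where it is and so shows where the red bottle stood in the row.
- green_cup: Dark green plastic drip cup, fixed in the steel tray, 42 mm across, 16 mm high, open at the top, 37 mm across inside at the mouth and 34 mm at the bottom, its inner floor 3 mm above its origin. Origin: centre of its underside (4 mm above the work surface). It stays where it is and so shows where the green bottle stood in the row.
- blue_cup: Dark blue plastic drip cup, fixed in the steel tray, 42 mm across, 16 mm high, open at the top, 37 mm across inside at the mouth and 34 mm at the bottom, its inner floor 3 mm above its origin. Origin: centre of its underside (4 mm above the work surface). It stays where it is and so shows where the blue bottle stood in the row.
- steel_tray: Fixed stainless tray, 58 x 184 mm, rim 15 mm high, with the four cups in a row along its y axis. Origin: centre of its underside, on the work surface. Flat black loop handle, 24 mm out from the +y end. Cups at x = 0, y = +66, +22, -22, -66 mm (from the handle on); the colours' order differs at each start. Cup rims are 20 mm above the work surface.
- beech_rack: Fixed pale wooden rack, 58 x 184 mm, 20 mm high, with four round wells in a row along its y axis, empty at the start. Origin: centre of its underside, on the work surface. Flat black loop handle, 24 mm out from the +y end. Wells at x = 0, y = +66, +22, -22, -66 mm (from the handle on), 37 mm across, 3 mm chamfer, floor 5 mm above the origin.

How it is judged:
At the end, for the whole second after the job is handed in: Each bottle stands in the rack well with the same place, counted from the handle end, as its own cup has in the tray: within 8 mm of the well's centre (rack x and y), underside 1 to 9 mm above the rack's origin, upright within 0.15 rad, released and at rest (x of amber_bottle in the frame of beech_rack between -0.008 and 0.008 m and z of amber_bottle in the frame of beech_rack between 0.001 and 0.009 m and angle between each of amber_bottle, red_bottle, green_bottle, blue_bottle's own z axis and vertical below 0.15 rad and linear speed of each of amber_bottle, red_bottle, green_bottle, blue_bottle below 0.02 m/s and angular speed of each of amber_bottle, red_bottle, green_bottle, blue_bottle below 0.3 rad/s and ((y of amber_cup in the frame of steel_tray between 0.051 and 0.081 m and y of amber_bottle in the frame of beech_rack between 0.058 and 0.074 m) or (y of amber_cup in the frame of steel_tray between 0.007 and 0.037 m and y of amber_bottle in the frame of beech_rack between 0.014 and 0.03 m) or (y of amber_cup in the frame of steel_tray between -0.037 and -0.007 m and y of amber_bottle in the frame of beech_rack between -0.03 and -0.014 m) or (y of amber_cup in the frame of steel_tray between -0.081 and -0.051 m and y of amber_bottle in the frame of beech_rack between -0.074 and -0.058 m)) and x of red_bottle in the frame of beech_rack between -0.008 and 0.008 m and z of red_bottle in the frame of beech_rack between 0.001 and 0.009 m and ((y of red_cup in the frame of steel_tray between 0.051 and 0.081 m and y of red_bottle in the frame of beech_rack between 0.058 and 0.074 m) or (y of red_cup in the frame of steel_tray between 0.007 and 0.037 m and y of red_bottle in the frame of beech_rack between 0.014 and 0.03 m) or (y of red_cup in the frame of steel_tray between -0.037 and -0.007 m and y of red_bottle in the frame of beech_rack between -0.03 and -0.014 m) or (y of red_cup in the frame of steel_tray between -0.081 and -0.051 m and y of red_bottle in the frame of beech_rack between -0.074 and -0.058 m)) and x of green_bottle in the frame of beech_rack between -0.008 and 0.008 m and z of green_bottle in the frame of beech_rack between 0.001 and 0.009 m and ((y of green_cup in the frame of steel_tray between 0.051 and 0.081 m and y of green_bottle in the frame of beech_rack between 0.058 and 0.074 m) or (y of green_cup in the frame of steel_tray between 0.007 and 0.037 m and y of green_bottle in the frame of beech_rack between 0.014 and 0.03 m) or (y of green_cup in the frame of steel_tray between -0.037 and -0.007 m and y of green_bottle in the frame of beech_rack between -0.03 and -0.014 m) or (y of green_cup in the frame of steel_tray between -0.081 and -0.051 m and y of green_bottle in the frame of beech_rack between -0.074 and -0.058 m)) and x of blue_bottle in the frame of beech_rack between -0.008 and 0.008 m and z of blue_bottle in the frame of beech_rack between 0.001 and 0.009 m and ((y of blue_cup in the frame of steel_tray between 0.051 and 0.081 m and y of blue_bottle in the frame of beech_rack between 0.058 and 0.074 m) or (y of blue_cup in the frame of steel_tray between 0.007 and 0.037 m and y of blue_bottle in the frame of beech_rack between 0.014 and 0.03 m) or (y of blue_cup in the frame of steel_tray between -0.037 and -0.007 m and y of blue_bottle in the frame of beech_rack between -0.03 and -0.014 m) or (y of blue_cup in the frame of steel_tray between -0.081 and -0.051 m and y of blue_bottle in the frame of beech_rack between -0.074 and -0.058 m))); the robot touches nothing.
It fails at once if the amber bottle is tipped over (angle between amber_bottle's own z axis and vertical above 0.6 rad).
It fails at once if the red bottle is tipped over (angle between red_bottle's own z axis and vertical above 0.6 rad).
It fails at once if the green bottle is tipped over (angle between green_bottle's own z axis and vertical above 0.6 rad).
It fails at once if the blue bottle is tipped over (angle between blue_bottle's own z axis and vertical above 0.6 rad).
It also fails if it takes over 96 s, if anything falls off the work surface, if the arm or the gripper's body presses on something with over 40 N, if the wrist force passes 120 N, or if a joint passes its speed limit or range.

## Robot

A 6-joint arm with a two-finger parallel gripper is mounted at the origin on a cart in front of the work surface, level with it; the furniture and walls round the work are solid. World frame = base frame: x ahead of the robot, y to its left, z up, the work surface at z = 0. Lengths are in m, angles in rad, forces in N, time in s.
With the tool pointing down it reaches from about 0.275 to 0.825 m from the base axis. Payload 4.9 kg.
Tool frame: the origin (TCP) lies midway between the tips of the shut fingers; the grasp point (between the pads) lies 19 mm behind it (grip_point_offset is the distance from the TCP to the grasp point, in m); z points along the fingers, y is the line along which they close (so a half turn about z gives the same grasp; the last joint's range is limited). The gripper opens to 85 mm and grips with 20 to 120 N. Pads are 22 mm wide; open, the fingers measure 114 mm over their backs; the gripper's body (76 mm by 85 mm) begins 54 mm behind the grasp point. The pads swing forward as they close: fully open they stand 13 mm farther back than shut.
Start: joints at [-1.262, 0.326, -0.193, 1.052, 0, 1.437], TCP at [0.236, -0.497, 0.231] pointing down, gripper open.
Joint ranges: [-2.65, 2.65], [-0.97, 1.79], [-1.3, 1.35], [-1.93, 2.1], [-1.47, 1.37], [-3.14, 3.14]. Speed limits (rad/s): [2.57, 2.57, 3.14, 3.14, 3.14, 3.14].

## Interface

Orientations are given as a rotation vector (axis times angle).
In Python, from cell import * gives the robot as it stands. Calls block until the motion is done:
- movep(position, orientation): joint-space move of the TCP to a pose.
- move_l(position, velocity=0.15, rot=None, until_force=None): straight line of the TCP; rot=None keeps the orientation; velocity is the mean speed in m/s. With until_force (N) it stops when the force on the tool has changed by that much, and returns True; else False.
- set_joints(angles): joint-space move.
- let_go() and grab(newtons=None): open the fingers fully, or close them until they stop; newtons is the grip in N (None keeps the last).
- sleep(seconds).
- ik(position, orientation): joint angles nearest the present ones, or None.
- get_state(): the state.
- grab_frame(name): name is "scene" or "top" or "wrist"; returns a dict with "img" (480x640x3 uint8, red, green, blue), "fx", "fy", "cx", "cy" (pixels), "k1" (the pictures are not rectified: a ray, as slopes to the right and down, at radius r is drawn at 1 + k1 r^2 times it, then the intrinsics apply), "cam_to_world" (4x4, takes a point from camera to world coordinates); the wrist camera has in their place "T_tool_cam" (4x4, takes a point from camera to tool coordinates, whose origin is the TCP and whose axes are the flange's). Camera axes: x right, y down, z forward; pixel columns grow to the right and rows downward; lengths in m; the calibration is good to about 2 mm. A picture is of the moment at which its call begins: read the wrist's pose just before it. There is no depth.
A pose or a line that the arm cannot do raises MotionError and nothing moves.
- sign_off(): hands the job in; it is judged then, once.
Trained networks look in the newest picture that a camera, given by its name, has taken for a name from the list of things; names that differ only in an ending like _2 or _b are one class to them, and where a whole thing is asked for, a point or a joint stands for the part that bears it (a point fixed in the world has none). Each returns a list of dicts, best first, with "score" (0 to 1); they miss things now and then, are a little off and sometimes report something else, mostly with a low value. They report only what shows in the picture. A call takes as long as a camera call.
- spot_in(camera, name): "centre" ([column, row] in pixels, amid what is visible of it).
- silhouettes(camera, name): "mask" (480x640 bool, what is visible of it) and "centre" ([column, row] in pixels, amid what is visible of it).
- tip_of(camera, name): "centre" ([column, row] in pixels: a listed point, or the origin of a listed thing).
The state is a dict: "clock": time; "q": joint angles; "joint_velocities": joint speeds; "tau": joint torques, N m; "position": TCP position; "eef_rot": TCP orientation; "contact_force": force on the tool from outside, world axes, zero at the start; "wrist_torque": the same for the moment, N m; "finger_gap": opening from 0.0 (shut) to 1.0 (fully open); "grasp_force": force on a finger pad.
Only numpy, scipy, OpenCV 4.12 (cv2) and the standard library are available. Lean on these libraries where they do the work, as an engineer would, in place of code of your own. Each camera call takes 0.05 s, during which the arm holds its last target. There are 200 camera calls.

## Working session

There is one attempt and no reset: what is moved stays moved. The work goes in short steps, each a Python script; the robot and the scene stay as the last script left them, time stands still between calls to the robot, and variables do not carry over. Pictures are saved under pics/ and viewed, at most 14 in all, crops included, and the job is handed in when it is done.

```bash
mkdir -p pics
cat > h.py <<'E'
from cell import *
import numpy as np, cv2
def save(f,n): cv2.imwrite('pics/'+n,cv2.cvtColor(f['img'],cv2.COLOR_RGB2BGR))
def ray(f,px):
    s=(np.array(px,float)-[f['cx'],f['cy']])/[f['fx'],f['fy']]
    u=s.copy()
    for _ in range(20): u=s/(1+f['k1']*(u@u))
    T=np.array(f['cam_to_world']); return T[:3,3],T[:3,:3]@np.array([u[0],u[1],1])
def at_z(f,px,z):
    o,d=ray(f,px); return o+d*(z-o[2])/d[2]
E
python3 - <<'E'
from h import *
s=get_state(); print(s['clock'],s['position'],s['eef_rot'])
for c in ('top','scene'):
    f=grab_frame(c); save(f,c+'0.png'); print(c,np.round(f['cam_to_world'],3).tolist(),f['fx'],f['k1'])
    for n,z in [(k+'_bottle',.07) for k in('amber','red','green','blue')]+[(k+'_cup',.004) for k in('amber','red','green','blue')]+[('steel_tray',0),('beech_rack',0)]:
        zo=.007 if 'bottle' in n else z
        print(n,[(np.round(r['centre']),round(r['score'],2),np.round(at_z(f,r['centre'],zo),3)[:2]) for r in tip_of(c,n)[:2]])
E
```

```text
0.0 [ 0.23549196 -0.49638228  0.23049605] [-3.06323477e+00 -6.89425041e-01  2.03761765e-04]
top [[-0.012, -0.995, 0.103, 0.414], [-1.0, 0.012, 0.0, 0.165], [-0.001, -0.103, -0.995, 0.932], [0.0, 0.0, 0.0, 1.0]] 500.3030324543103 0.031815396260344624
amber_bottle [(array([354., 229.]), 0.64, array([0.538, 0.104])), (array([394., 251.]), 0.43, array([0.497, 0.031]))]
red_bottle [(array([375., 243.]), 0.66, array([0.511, 0.066]))]
green_bottle [(array([398., 248.]), 0.82, array([0.501, 0.025]))]
blue_bottle []
amber_cup [(array([354., 228.]), 0.63, array([0.541, 0.105]))]
red_cup [(array([377., 239.]), 0.48, array([0.52 , 0.062]))]
green_cup [(array([375., 240.]), 0.75, array([0.517, 0.065])), (array([395., 251.]), 0.59, array([0.497, 0.028]))]
blue_cup []
steel_tray [(array([384., 244.]), 0.91, array([0.51 , 0.049]))]
beech_rack []
scene [[-0.854, -0.352, 0.384, 0.162], [-0.521, 0.568, -0.638, 0.708], [0.006, -0.744, -0.668, 0.611], [0.0, 0.0, 0.0, 1.0]] 489.15067461910155 0.03585281008610419
amber_bottle []
red_bottle [(array([332., 220.]), 0.83, array([0.512, 0.072])), (array([348., 213.]), 0.46, array([0.494, 0.038]))]
green_bottle [(array([347., 212.]), 0.93, array([0.5  , 0.034])), (array([257., 297.]), 0.44, array([0.517, 0.306]))]
blue_bottle [(array([371., 203.]), 0.97, array([ 0.47 , -0.015]))]
amber_cup [(array([309., 226.]), 0.53, array([0.54 , 0.108]))]
red_cup [(array([309., 224.]), 0.7, array([0.545, 0.103])), (array([330., 215.]), 0.63, array([0.524, 0.059]))]
green_cup [(array([348., 212.]), 0.62, array([0.498, 0.03 ]))]
blue_cup [(array([368., 200.]), 0.52, array([ 0.483, -0.023]))]
steel_tray [(array([339., 213.]), 0.69, array([0.514, 0.039]))]
beech_rack [(array([255., 302.]), 0.71, array([0.517, 0.311])), (array([341., 212.]), 0.54, array([0.512, 0.035]))]
```

View pics/top0.png

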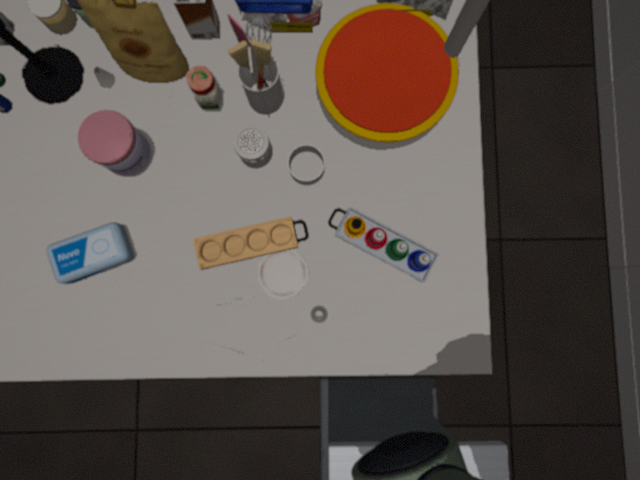

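View pics/scene0.png

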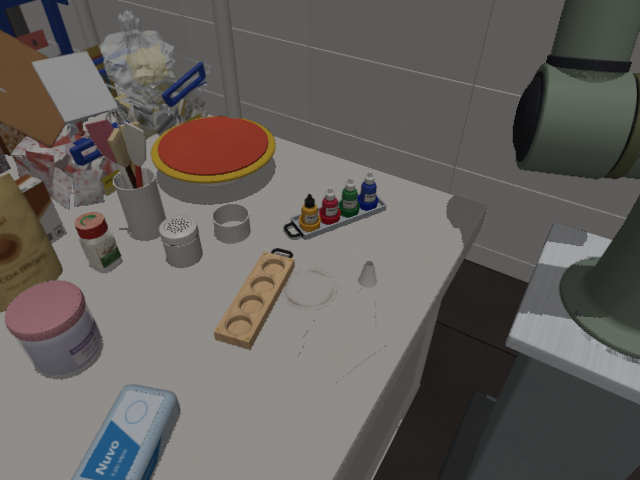

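The top view shows the tray handle at (337,218), then amber, red, green and blue. The rack handle is at (300,231), with wells at about (284,234), (258,240), (234,245) and (210,251). The scene view agrees. Next I'll look closer with the wrist camera.

```bash
cat >> h.py <<'E'
from scipy.spatial.transform import Rotation as Ro
def down(yv):  # tool z down, tool y along +-yv (world xy); choose j6 nearest present
    q0=get_state()['q']; best=None
    return [Ro.from_matrix(np.column_stack([np.cross([y[0],y[1],0],[0,0,-1]),[y[0],y[1],0],[0,0,-1]])).as_rotvec() for y in (np.array(yv),-np.array(yv))]
def pick_rot(p,yv):
    q0=np.array(get_state()['q']); c=[]
    for r in down(yv):
        q=ik(p,r)
        if q is not None: c.append((abs(np.array(q)[5]),list(r),q))
    c.sort(key=lambda t:t[0]); print('j6',[round(t[0],2) for t in c]); return np.array(c[0][1])
def wrist(n):
    s=get_state(); f=grab_frame('wrist'); T=np.eye(4); T[:3,:3]=Ro.from_rotvec(s['eef_rot']).as_matrix(); T[:3,3]=s['position']
    f=dict(f); f['cam_to_world']=T@np.array(f['T_tool_cam']); save(f,n); return f
E
python3 - <<'E'
from h import *
import pickle
f=grab_frame('top')
w=np.array([at_z(f,p,.02)[:2] for p in [(284,234),(258,240),(234,245),(210,251)]]); print(w)
dr=(w[0]-w[3]);dr/=np.linalg.norm(dr); dt=np.array([.06,.124]);dt/=np.linalg.norm(dt); print(dr)
F={}
for n,c,d in (('tray',(.505,.045),dt),('rack',tuple(w.mean(0)),dr)):
    x=np.array([d[1],-d[0]]); p=np.array([*c,.26])
    r=pick_rot(p,x); movep(p,r); sleep(.3); f=wrist(n+'1.png'); F[n]=f
    print(get_state()['clock'],np.round(f['T_tool_cam'],3).tolist(),np.round(f['cam_to_world'][:3,3],3))
    for m,z in ([(k+'_bottle',.007) for k in('amber','red','green','blue')]+[('steel_tray',0)] if n=='tray' else [('beech_rack',0)]):
        print(m,[(np.round(r['centre']),round(r['score'],2),np.round(at_z(f,r['centre'],z),4)[:2]) for r in tip_of('wrist',m)[:2]])
pickle.dump(F,open('F.pkl','wb'))
E
```

```text
[[0.52898778 0.23425736]
 [0.51848466 0.28194411]
 [0.50980801 0.32581708]
 [0.49932169 0.36951455]]
[ 0.21423846 -0.97678139]
j6 [np.float64(1.18), np.float64(1.96)]
3.7333 [[0.001, -0.963, -0.271, 0.069], [1.0, 0.001, -0.0, -0.0], [0.0, -0.271, 0.963, -0.142], [0.0, 0.0, 0.0, 1.0]] [ 0.475 -0.017  0.402]
amber_bottle [(array([310., 264.]), 0.92, array([0.5438, 0.1091])), (array([410., 408.]), 0.69, array([0.5188, 0.3027]))]
red_bottle [(array([313., 220.]), 0.7, array([0.522 , 0.0704]))]
green_bottle [(array([314., 170.]), 0.6, array([0.4999, 0.0274]))]
blue_bottle [(array([315., 121.]), 0.96, array([ 0.4803, -0.011 ]))]
steel_tray [(array([313., 189.]), 0.92, array([0.5094, 0.0446]))]
j6 [np.float64(1.38), np.float64(1.76)]
5.3417 [[0.001, -0.963, -0.271, 0.069], [1.0, 0.001, 0.0, 0.0], [0.0, -0.271, 0.963, -0.142], [0.0, 0.0, 0.0, 1.0]] [0.529 0.234 0.402]
beech_rack [(array([311., 195.]), 0.98, array([0.5186, 0.3098]))]
```

View pics/tray1.png

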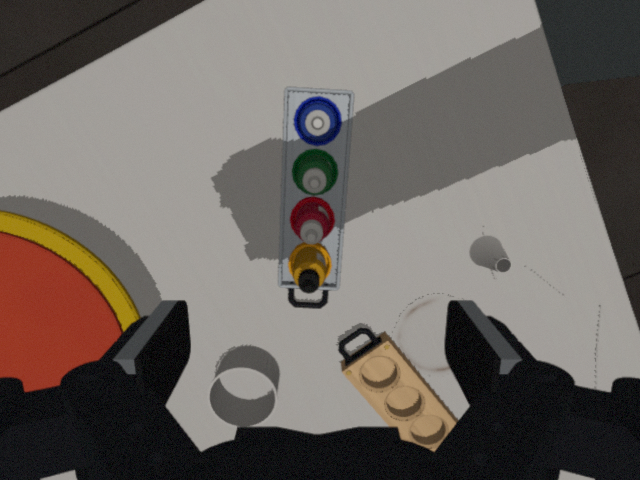

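View pics/rack1.png

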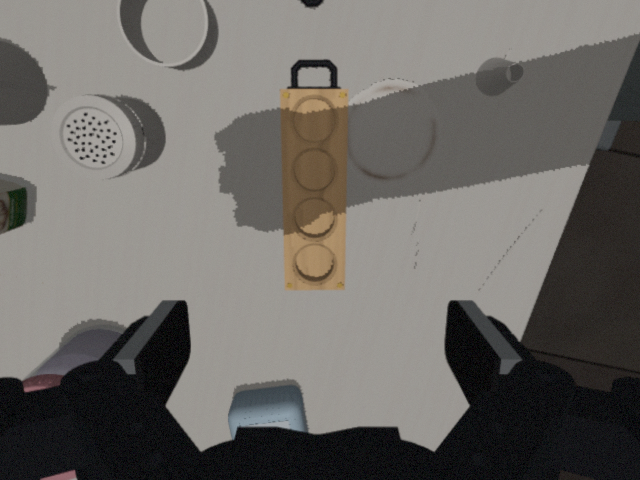

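The wrist views show the tray upright around (315,190) with its handle at the bottom: amber at (310,264), red (313,220), green (314,170) and blue (315,121). The rack handle is at the top (314,75), with wells at (314,118), (314,170), (314,218) and (314,262). I'll fit the poses.

Run:
```python
from h import *
import pickle
F=pickle.load(open('F.pkl','rb'))
def fit(M,W):
    M=np.array(M,float);W=np.array(W)[:,:2];a=M-M.mean(0);b=W-W.mean(0)
    t=np.arctan2((a[:,0]*b[:,1]-a[:,1]*b[:,0]).sum(),(a*b).sum());R=np.array([[np.cos(t),-np.sin(t)],[np.sin(t),np.cos(t)]])
    o=W.mean(0)-R@M.mean(0);print('fit',o.round(4),round(t,4),'res mm',((W-o-M@R.T)*1e3).round(1).tolist());return o,t
ys=[.066,.022,-.022,-.066]
f=F['rack'];
# image: handle (+y) up for rack; x to the right = ?
c=[at_z(f,p,.02) for p in [(281,89),(347,89),(345,290),(286,290)]]
w=[at_z(f,p,.02) for p in [(314,118),(314,170),(314,218),(314,262)]]
fit([(-.029,.092),(.029,.092),(.029,-.092),(-.029,-.092)],c); fit([(0,y) for y in ys],w)
f=F['tray'];
c=[at_z(f,p,.015) for p in [(285,87),(354,90),(339,290),(279,287)]]
fit([(.029,-.092),(-.029,-.092),(-.029,.092),(.029,.092)],c)
w=[at_z(f,p,z) for p,z in [((308,281),.077),((312,234),.077),((315,180),.083),((318,122),.083)]]
fit([(0,y) for y in ys],w)
fit([(0,y) for y in ys],[at_z(f,p,.007) for p in [(310,264),(313,220),(314,170),(315,121)]])
# rack via mask in fresh picture
grab_frame('wrist')
m=silhouettes('wrist','beech_rack')[0]['mask']; print(cv2.minAreaRect(np.argwhere(m)[:,::-1].astype(np.float32)), np.argwhere(m).min(0),np.argwhere(m).max(0))
```

```text
fit [0.5157 0.3067] -2.9216 res mm [[-1.0, -0.2], [1.0, 0.6], [0.5, 0.1], [-0.5, -0.5]]
fit [0.5169 0.3048] -2.929 res mm [[0.0, -0.2], [-0.1, 0.4], [-0.1, 0.4], [0.1, -0.7]]
fit [0.5098 0.0474] -0.504 res mm [[0.4, -0.4], [-0.9, -0.5], [0.0, 0.6], [0.5, 0.3]]
fit [0.5087 0.0446] -0.5141 res mm [[-1.5, -3.3], [-0.2, 0.6], [0.1, 0.6], [1.5, 2.1]]
fit [0.5116 0.0487] -0.4866 res mm [[1.5, 1.5], [-0.0, 1.7], [-1.1, -1.6], [-0.3, -1.5]]
((313.5, 174.0), (230.0, 69.0), 90.0) [ 59 279] [289 348]
```

```bash
cat >> h.py <<'E'
TR=(np.array([.5096,.0472]),-.504); RK=(np.array([.516,.306]),-2.925); YS=[.066,.022,-.022,-.066]
def place(o,i,fr=0):
    o,t=o; x=np.array([np.cos(t),np.sin(t)]); return o+YS[i]*np.array([-x[1],x[0]]),x
def st(l):
    s=get_state(); print(l,'t',round(s['clock'],1),np.round(s['position'],4),'F',np.round(s['contact_force'],1),'gap',round(s['finger_gap'],3),'g',round(s['grasp_force'],1))
def pickup(i,z):
    p,x=place(TR,i); P=np.array([*p,.13]); r=pick_rot(P,x)
    movep(P,r); hit=move_l([*p,z],.12,until_force=8); st('down %s'%hit)
    if hit: return False
    grab(30); st('grip'); move_l([*p,.15],.12); st('up'); return True
def hover(i):
    p,x=place(RK,i); P=np.array([*p,.15]); movep(P,pick_rot(P,x)); st('over')
def lower(i,z,d=(0,0)):
    p,_=place(RK,i); p=p+np.array(d); move_l([*p,.075],.15); hit=move_l([*p,z-.004],.04,until_force=4); st('placed %s'%hit); return hit
def release():
    let_go(); p=get_state()['position']; move_l([p[0],p[1],.13],.15); st('free')
E
python3 - <<'E'
from h import *
if pickup(0,.022): hover(0); save(grab_frame('scene'),'s1.png'); wrist('w1.png')
E
```

```text
j6 [np.float64(1.01), np.float64(2.13)]
down False t 7.5 [0.5422 0.1052 0.0227] F [0.3 0.2 0.9] gap 0.996 g 0.0
grip t 8.0 [0.5417 0.1049 0.0224] F [-0.5 -0.5  5.1] gap 0.341 g 29.6
up t 9.3 [0.5408 0.1049 0.1492] F [-0.2  0.4 -1.1] gap 0.335 g 29.6
j6 [np.float64(1.49), np.float64(1.66)]
over t 9.9 [0.5295 0.2419 0.1491] F [ 0.2 -0.4 -0.9] gap 0.337 g 29.6
```

View pics/w1.png

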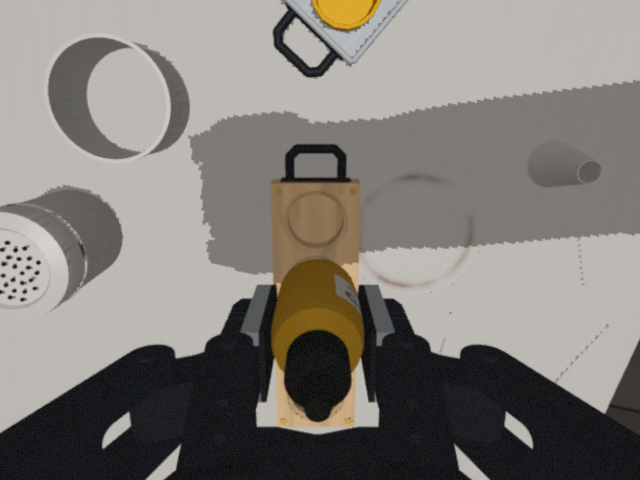

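View pics/s1.png

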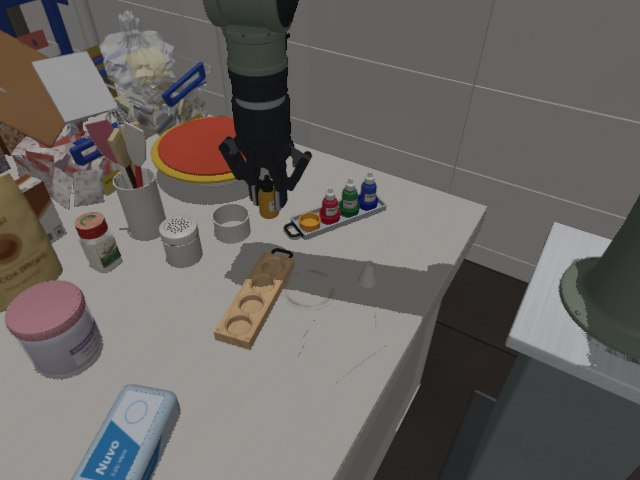

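The amber bottle hangs upright and centred in the pads. The well-0 rim is at (316,219) and the cap tip at (317,412). I'll check the offsets and then lower it.

Run:
```python
from h import *
f=wrist('w1b.png'); p,x=place(RK,0); y=np.array([-x[1],x[0]])
tcp=np.array(get_state()['position'])[:2]
for l,px,z in (('well',(316,219),.02),('c1',(272,180),.02),('c2',(361,180),.02),('tip',(317,414),.204),('capc',(318,366),.19)):
    d=at_z(f,px,z)[:2]-p; print(l,'rack x,y mm from target',(d@x*1e3).round(1),(d@y*1e3).round(1))
d=tcp-p; print('tcp',d@x*1e3,d@y*1e3)
```

```text
well rack x,y mm from target -0.2 2.5
c1 rack x,y mm from target -28.2 28.1
c2 rack x,y mm from target 28.5 28.0
tip rack x,y mm from target 0.3 -0.2
capc rack x,y mm from target 0.6 3.7
tcp 0.21157843760864117 1.0767442478303735
```

```bash
sed -i 's/^TR=/TR0=1;TR=/; s/RK=(np.array(\[.516,.306\])/RK=(np.array([.5163,.3045])/' h.py
python3 - <<'E'
from h import *
hit=lower(0,.020); 
p=get_state()['position']
if p[2]<.0235: release()
E
```

```text
placed True t 11.9 [0.5303 0.24   0.0205] F [-1.4 -0.5  5.8] gap 0.339 g 30.1
free t 13.4 [0.5286 0.2394 0.1292] F [-0.3  0.  -0.1] gap 0.995 g 0.0
```

Amber is seated at the expected height. Next, red, with an automatic check on the seated height.

```bash
cat >> h.py <<'E'
def do(i,z):
    if not pickup(i,z): return False
    zg=get_state()
    hover(i); lower(i,z-.002)
    if get_state()['position'][2]<z+.0015: release(); return True
    print('NOT SEATED'); return False
E
python3 - <<'E'
from h import *
if do(1,.022): wrist('w2.png')
E
```

```text
j6 [np.float64(1.08), np.float64(2.06)]
down False t 15.2 [0.5209 0.0667 0.0226] F [ 0.3 -0.1  0.2] gap 1.0 g 0.0
grip t 15.7 [0.5205 0.0664 0.0224] F [-1.1  0.2  4.1] gap 0.341 g 29.6
up t 16.9 [0.5196 0.0664 0.1492] F [ 0.2  0.5 -0.2] gap 0.337 g 29.6
j6 [np.float64(1.41), np.float64(1.73)]
over t 17.8 [0.5208 0.282  0.1495] F [ 1.  -0.6 -0.4] gap 0.34 g 29.6
placed True t 19.7 [0.5208 0.2829 0.0204] F [ 0.6 -0.2  5.7] gap 0.342 g 30.1
free t 21.1 [0.5192 0.2823 0.1292] F [-0.2  0.6 -0.4] gap 1.0 g 0.0
```

View pics/w2.png

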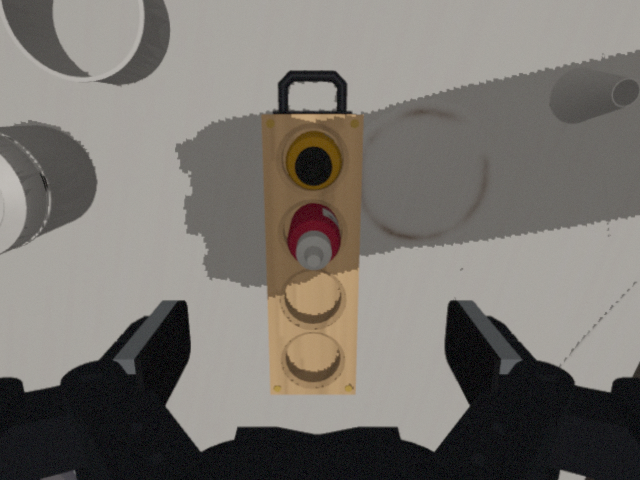

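Amber (314,160) and red (313,238) stand upright in wells 1 and 2 from the handle. Green and blue are next.

Run:
```python
from h import *
if do(2,.026) and do(3,.026):
    P=np.array([*RK[0],.22]); movep(P,get_state()['eef_rot']); sleep(.5); f=wrist('w3.png'); save(grab_frame('scene'),'s3.png')
    for n in('amber','red','green','blue'):
        for r in tip_of('wrist',n+'_bottle')[:1]:
            d=at_z(f,r['centre'],.005)[:2]-RK[0]; t=RK[1]; print(n,round(r['score'],2),(d@[np.cos(t),np.sin(t)]).round(4),(d@[-np.sin(t),np.cos(t)]).round(4))
```

```text
j6 [np.float64(1.16), np.float64(1.98)]
down False t 23.2 [0.4995 0.0281 0.0265] F [-0.9 -0.1  1. ] gap 0.998 g 0.0
grip t 23.8 [0.4991 0.0279 0.0264] F [-0.5 -0.1  4.6] gap 0.336 g 30.5
up t 24.9 [0.4984 0.028  0.1493] F [ 0.7 -0.5 -0.3] gap 0.336 g 30.0
j6 [np.float64(1.34), np.float64(1.8)]
over t 26.1 [0.5117 0.3249 0.1497] F [ 0.3 -0.7  0.2] gap 0.336 g 30.0
placed True t 27.9 [0.5115 0.3259 0.0244] F [-0.2  0.1  4.7] gap 0.337 g 30.6
free t 29.3 [0.5099 0.3252 0.1292] F [ 0.3 -0.9 -0.8] gap 1.003 g 0.0
j6 [np.float64(1.24), np.float64(1.9)]
down False t 31.6 [ 0.4783 -0.0105  0.0265] F [-0.3 -0.2  0.8] gap 1.004 g 0.0
grip t 32.2 [ 0.478  -0.0106  0.0264] F [-1.9  0.   5.6] gap 0.342 g 29.6
up t 33.4 [ 0.4771 -0.0105  0.1493] F [-0.6 -0.9 -0.8] gap 0.341 g 29.6
j6 [np.float64(1.27), np.float64(1.87)]
over t 34.8 [0.5025 0.3678 0.1499] F [0.3 0.6 0.6] gap 0.337 g 29.6
placed True t 36.6 [0.5019 0.3688 0.0245] F [-0.3 -0.2  5. ] gap 0.343 g 30.1
free t 38.0 [0.5004 0.368  0.1292] F [-0.4  0.5 -0.7] gap 1.001 g 0.0
amber 0.83 -0.0001 0.0641
green 0.81 0.0005 -0.0235
blue 0.81 0.0023 -0.07
```

View pics/w3.png

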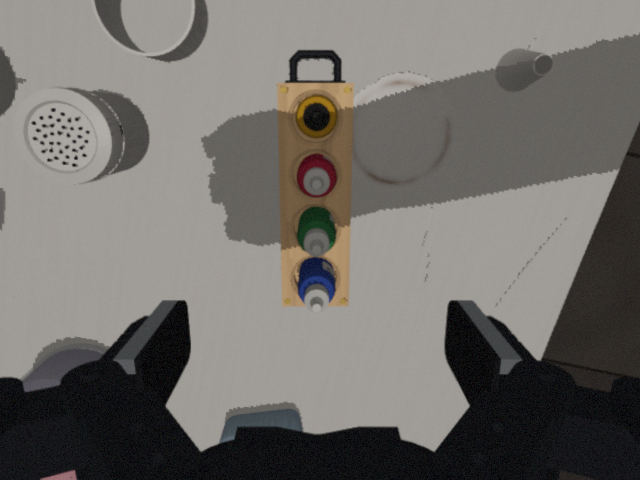

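View pics/s3.png

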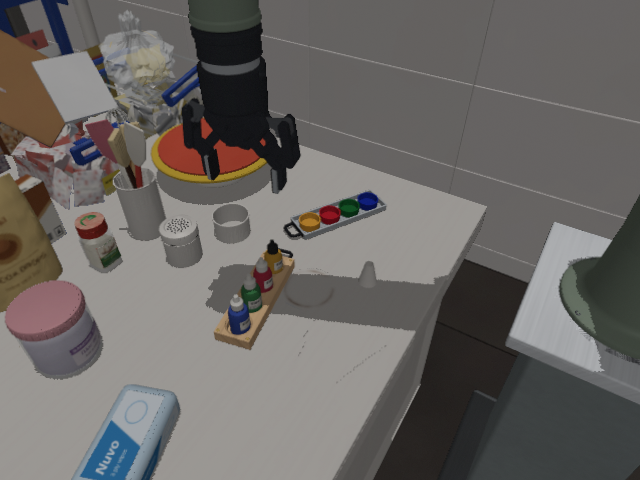

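Both pictures show all four bottles upright and seated. From the handle they run amber (317,117), red (316,178), green (317,230) and blue (317,280), matching the cup order. The gripper is clear.

```bash
python3 -c "
from cell import *
print(sign_off())"
```

```text
the job is handed in; nothing more can be done
None
```

The job is handed in: all four bottles stand upright and fully down in the rack wells, in the same order from the handle as their cups (amber, red, green, blue), after about 39 s of robot time; `sign_off()` returned no verdict.

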